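Key the refill disc into the air freshener and start it

ROBOT

A 6-joint arm with a two-finger parallel gripper is mounted at the origin on the work surface. World frame = base frame: x ahead of the robot, y to its left, z up, the work surface at z = 0. Lengths are in m, angles in rad, forces in N, time in s.
With the tool pointing down it reaches from about 0.425 to 0.95 m from the base axis. Payload 3.5 kg.
Tool frame: the origin (TCP) lies midway between the tips of the shut fingers; the grasp point (between the pads) lies 19 mm behind it (ctrl.tcp_to_grasp is the distance from the TCP to the grasp point, in m); z points along the fingers, x is the direction in which the jaws open and shut, and the axes are right-handed (so a half turn about z gives the same grasp; the last joint's range is limited). The gripper opens to 85 mm and grips with 20 to 120 N. Pads are 22 mm wide; open, the fingers measure 114 mm over their backs; the gripper's body (76 mm by 85 mm) begins 54 mm behind the grasp point. The pads swing forward as they close: fully open they stand 13 mm farther back than shut.
Start: joints at [-1.316, 0.286, 1.577, -0, 1.279, -0.15], TCP at [0.266, -0.62, 0.231] pointing down, gripper open.
Joint ranges: [-2.77, 2.77], [-0.9, 2.22], [0.21, 2.48], [-1.53, 4.67], [0.24, 2.81], [-2.84, 2.84]. Speed limits (rad/s): [2.79, 2.79, 3.14, 3.14, 3.14, 3.14].

INTERFACE

Orientations are given as a unit quaternion [x, y, z, w].
In Python, from plant import ctrl, cams, workorder, spotter gives the robot as it stands. The module is installed in compiled form; this text tells all that it offers.
- The arm moves only by the tool send_rows, never from a script. Its argument "motion" is one flat list of numbers, 5 for each row, row after row: the shift along the tool's x, y, z in cm, then the turn about the tool's z in rad, then the finger opening in cm, from 0 to 8.54. In form: [tx, ty, tz, spin, gripper, tx, ty, tz, spin, gripper, ...]. A call has 1 to 12 rows; each row shifts and turns the pose as measured when the row begins, along the tool's axes as they then stand; what a row does not reach is not made up. A row lasts 1/10 s, in which the tool goes at most 50 mm and 8.59 degrees, less where a joint would pass 70% of its speed; a pose out of reach is approached as far as the arm can. A call is refused whole if a number of a shift passes 5 or a number of a turn 0.15, either way. A call with a gripper value outside its range is refused whole. The fingers move at their own pace and stop on an object; "grip_force" is the grip in N (left out, the last holds). Time passes only in rows, so rows that do not move let the fingers close. It gives the time, the measured TCP pose, the force and the opening at its end, in the units of the state.
- ctrl.get_state(): the state, without advancing time (a new reading comes with each control period).
- cams.read_camera(name): name is "scene" or "top" or "wrist"; returns (picture, depth): 480x640x3 uint8, red, green, blue; 480x640 float32, m along the optical axis (not along the pixel's ray), 0 where there is no reading.
- cams.camera_params(name): a dict with "fx", "fy", "cx", "cy" (pixels), "k1" (the pictures are not rectified: a ray, as slopes to the right and down, at radius r is drawn at 1 + k1 r^2 times it, then the intrinsics apply), "xyz" and "attitude" of the camera in the world; the wrist camera has in their place "mount" (4x4, takes a point from camera to tool coordinates, whose origin is the TCP and whose axes are the tool frame's). Camera axes: x right, y down, z forward; pixel columns grow to the right and rows downward; lengths in m; the calibration is good to about 2 mm. A picture is of the moment at which its call begins: read the wrist's pose just before it. camera_params takes no time and is no camera call.
- workorder.sign_off(): hands the job in, once; it reports no verdict.
Trained networks look in the newest picture that a camera, given by its name, has taken for a name from the list of things; names that differ only in an ending like _2 or _b are one class to them, and where a whole thing is asked for, a point or a joint stands for the part that bears it (a point fixed in the world has none). Each returns a list of dicts, best first, with "conf" (0 to 1); they miss things now and then, are a little off and sometimes report something else, mostly with a low value. They report only what shows in the picture. A call takes as long as a camera call. They do not tell look-alikes from the thing itself.
- spotter.trace(target, camera): "mask" (480x640 bool, what is visible of it) and "bbox" ([left, top, width, height] in pixels, round what is visible of it).
The state is a dict: "time": time; "qpos": joint angles; "dq": joint speeds; "joint_efforts": joint torques, N m; "eef_pos": TCP position; "tcp_rot": TCP orientation; "contact_force": force on the tool from outside, world axes, zero at the start; "wrist_torque": the same for the moment, N m; "opening": opening from 0.0 (shut) to 1.0 (fully open).
Only numpy, scipy, OpenCV 4.12 (cv2) and the standard library are available. Lean on these libraries where they do the work, as an engineer would, in place of code of your own. Each camera call takes 0.05 s, during which the arm holds its last target.

TASK

With a fingertip, turn the loose refill disc on the white air freshener until the notch in its rim lines up with the steel pin of the housing, then press the disc straight down until it is fully home, flush with the housing's rim, and last press the freshener's round start button right down and let it come up again. Only push and press: do not lift the disc out of the housing, do not press the button before the disc is home, and leave the other things on the console where they are.

Things in the scene. Friction and masses are not known exactly. Their poses are not given: they have to be found in the camera images.
- freshener: White round plastic air freshener housing, fixed to the console: 124 mm across, its rim 39 mm high. Origin: centre of its underside, on the console; +x points from the centre to the pin, -x to the block with the start button. A socket in its middle guides the disc's hub: the disc turns about the vertical axis through this origin.
- refill: Loose grey round refill disc, 98 mm across, 8 mm thick, about 120 g, lying level in the housing. Origin: centre of its underside, 38 mm above the console at the start (top face 46 mm, 7 mm proud of the housing rim), 31 mm when home; +x points to its notch. It turns with a light push and stays where left. A low boss in the middle of its top (26 mm across, 3 mm high) is the place to press.
- notch (a point): Middle of the notch in the refill disc's rim, at the level of the disc's top face, 44 mm from the disc's centre. The notch is about 13 mm wide, wider outwards, 11 mm deep from the rim.
- stud (a point): Middle of the stud on the refill disc: an upright round peg, 12 mm across, 14 mm high above the disc's top face, 34 mm from the disc's centre, opposite the notch (start: 40 to 180 degrees from its final place, either way). This point lies half-way up, 7 mm above the disc's top face.
- pin (a point): Top of the upright steel pin, 6 mm square, fixed in the housing 44 mm from its centre, 37 mm above the console: hidden under the disc's rim until the notch is over it. A steel post on the housing rim directly outside the pin (52 to 61 mm from the centre, 8 mm wide, its top 46 mm above the console) shows where it is.
- carrier (a joint): How far the carrier ring under the disc has gone down, in m: 0 up (start), 0.007 when the disc is home. With the notch over the pin (within about 4 degrees) a downward press of about 5 to 6 N overcomes its friction and the disc slides down to a firm stop and stays there; otherwise the disc stops on the pin after 1 mm.
- start_button (a joint): Travel of the start button, in m: 0 up, 0.006 fully down; a spring lifts it again, about 5 N holds it fully down.
- start_button_top (a point): Centre of the top of the round grey start button, 28 mm across, in a white collar 44 mm across, top 48 mm above the console, 83 mm from the housing's centre on its -x side; it is pressed straight down.
- dish: Turquoise glass dish, 90 mm across, 30 mm high; loose, leave alone. Origin: centre of its underside.
- key_long: Steel key lying flat, about 68 mm long, 4 mm thick; loose, leave alone. Origin near its middle.
- key_short: Shorter steel key lying flat, about 56 mm long, 4 mm thick; loose, leave alone. Origin near its middle.
- tin: Round flat polish tin, 71 mm across, 22 mm high; loose, leave alone. Origin: centre of its underside.
- carton: Small cardboard carton, 60 x 75 x 28 mm; loose, leave alone. Origin: centre of its underside.
- brush: Shoe brush lying on its bristles, 150 x 48 x 36 mm; loose, leave alone. Origin: centre of its underside.
- bamboo_box: Bamboo box with a closed hinged flap, 150 x 210 mm, with the flap's knob about 130 mm high; fixed, on the robot's right. Origin: centre of its underside.
- flap (a joint): Angle of the bamboo box's flap, 0 closed; leave it shut.
There are look-alikes about, which are no part of the job. Several things have the shape of the freshener; the one meant has the colours described above.

How it is judged:
By the outcome, as a careful person would: the job done as asked, in the order asked, and still so for the second after the job is handed in, with the robot touching nothing.
It also fails if it takes over 72 s, if anything falls off the work surface, if the arm or the gripper's body presses on something with over 40 N, if the wrist force passes 120 N, or if a joint passes its speed limit or range.

## Working session

There is one attempt and no reset: what is moved stays moved. The work goes in short steps, Python scripts to look and compute and a tool call to move; the robot and the scene stay as the last step left them, time stands still between calls to the robot, and variables do not carry over. Pictures are saved under pics/ and viewed, and the job is handed in when it is done.

Besides the shell and the picture viewer there is one more tool, called after "Request:" as name(argument=value, ...) on one line, values as JSON. send_rows: Moves the arm, as the interface text tells. Its arguments: {"type":"object","properties":{"motion":{"type":"array","items":{"type":"number"}},"grip_force":{"type":"number"}},"required":["motion"]}

```bash
mkdir -p pics; cat > h.py <<'E'
import numpy as np, cv2
from scipy.spatial.transform import Rotation as R
from plant import ctrl, cams, workorder, spotter
def shot(n,fn):
    im,d=cams.read_camera(n); cv2.imwrite(f'pics/{fn}.png',im[:,:,::-1]); np.savez(f'pics/{fn}.npz',im=im,d=d); return im,d
E
python3 - <<'E'
from h import *
print(ctrl.get_state())
for n in ['scene','top','wrist']:
    print(n,cams.camera_params(n))
shot('scene','s0');shot('top','t0')
E
```

```text
{'time': 0.0, 'qpos': array([-1.31602093e+00,  2.87172179e-01,  1.57816608e+00, -2.92402944e-05,
        1.27858732e+00, -1.50026742e-01]), 'dq': array([ 0.00031864, -0.00060921, -0.00177838, -0.00177486,  0.00114085,
       -0.00033493]), 'joint_efforts': array([ 4.12366635e-04, -4.05973113e+01, -2.92626661e+01, -1.34587840e-04,
        5.85052432e-03, -1.32680708e-05]), 'eef_pos': array([ 0.26567829, -0.6198086 ,  0.22994874]), 'tcp_rot': array([ 8.34818175e-01, -5.50524527e-01, -8.76229328e-04, -7.70104984e-04]), 'contact_force': array([-0.61367389,  0.17010852, -0.1784308 ]), 'wrist_torque': array([-0.0341333 ,  0.04927466, -0.02783788]), 'opening': 0.9995624518172317}
scene {'fx': 583.8422666316638, 'fy': 583.8422666316638, 'cx': 321.29182473268725, 'cy': 225.62709580747327, 'k1': -0.012234759013484168, 'xyz': array([ 1.36650924, -0.47975974,  1.11072088]), 'attitude': array([ 0.81452386,  0.46028219, -0.16819346, -0.31048696])}
top {'fx': 604.8812442415198, 'fy': 604.8812442415198, 'cx': 315.55535058297767, 'cy': 233.07916062720676, 'k1': -0.013293339769533013, 'xyz': array([2.67539317e-01, 1.38111797e-03, 1.53429895e+00]), 'attitude': array([-0.69729289,  0.70755854, -0.08240566,  0.07970475])}
wrist {'fx': 367.26871906347526, 'fy': 367.26871906347526, 'cx': 318.07230677272725, 'cy': 241.80870508772588, 'k1': -0.03708468463467905, 'mount': array([[ 9.99999073e-01, -1.28795554e-03,  4.42158350e-04,
        -1.01438150e-03],
       [ 1.10883133e-03,  9.58636898e-01,  2.84629704e-01,
        -7.28033005e-02],
       [-7.90459714e-04, -2.84628950e-01,  9.58637437e-01,
        -1.43697967e-01],
       [ 0.00000000e+00,  0.00000000e+00,  0.00000000e+00,
         1.00000000e+00]])}
```

View pics/s0.png

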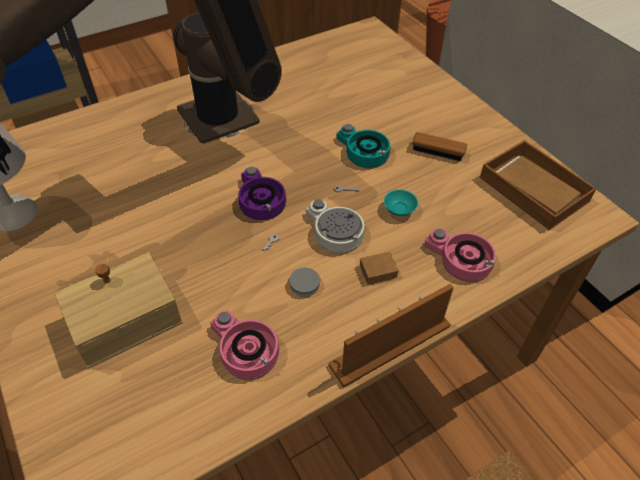

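View pics/t0.png

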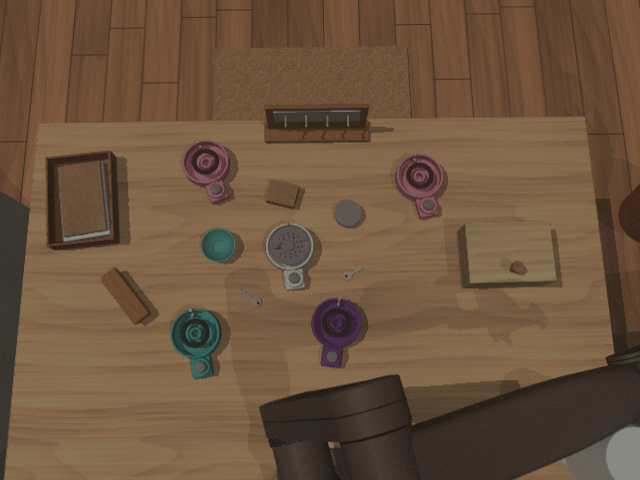

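The white freshener is at about (290,245) in the top view and (340,229) in the scene view. I'll zoom in on it.

```bash
cat >> h.py <<'E'
def ray(n,u,v,pose=None):
    p=cams.camera_params(n)
    a=np.array([(u-p['cx'])/p['fx'],(v-p['cy'])/p['fy']]);s=a.copy()
    for _ in range(10): s=a/(1+p['k1']*(s@s))
    d=np.array([s[0],s[1],1.])
    if n=='wrist':
        T=np.eye(4);T[:3,:3]=R.from_quat(pose[1]).as_matrix();T[:3,3]=pose[0];T=T@p['mount']
        return T[:3,3],T[:3,:3]@d
    return np.array(p['xyz']),R.from_quat(p['attitude']).as_matrix()@d
def onz(n,u,v,z,pose=None):
    o,d=ray(n,u,v,pose); return o+d*(z-o[2])/d[2]
def onD(n,u,v,dep,pose=None):
    o,d=ray(n,u,v,pose); return o+d*dep
def proj(n,P,pose=None):
    p=cams.camera_params(n)
    if n=='wrist':
        T=np.eye(4);T[:3,:3]=R.from_quat(pose[1]).as_matrix();T[:3,3]=pose[0];T=T@p['mount'];o=T[:3,3];M=T[:3,:3]
    else: o=np.array(p['xyz']);M=R.from_quat(p['attitude']).as_matrix()
    c=M.T@(np.array(P)-o); s=c[:2]/c[2]; s=s*(1+p['k1']*(s@s))
    return np.array([p['fx']*s[0]+p['cx'],p['fy']*s[1]+p['cy']])
E
python3 - <<'E'
from h import *
t=np.load('pics/t0.npz');s=np.load('pics/s0.npz')
a=cv2.resize(t['im'][210:300,240:340],None,fx=4,fy=6*4/6,interpolation=cv2.INTER_CUBIC)
b=cv2.resize(s['im'][185:260,290:380],None,fx=4.4,fy=4.4,interpolation=cv2.INTER_CUBIC)
a=cv2.resize(a,(400,360));b=cv2.resize(b,(396,330))
o=np.zeros((360,800,3),np.uint8);o[:,:400]=a;o[:330,400:796]=b
cv2.imwrite('pics/z0.png',o[:,:,::-1])
print(onz('top',290,245,.045),onz('top',294,279,.048),onz('top',289,225,.046),R.from_quat(ctrl.get_state()['tcp_rot']).as_matrix())
E
```

```text
[0.58594233 0.05780241 0.045     ] [0.49897178 0.04822815 0.048     ] [0.63758912 0.06002717 0.046     ] [[ 3.93883648e-01 -9.19160128e-01 -5.75005128e-04]
 [-9.19157782e-01 -3.93883955e-01  2.09795746e-03]
 [-2.15484414e-03 -2.97830700e-04 -9.99997634e-01]]
```

View pics/z0.png

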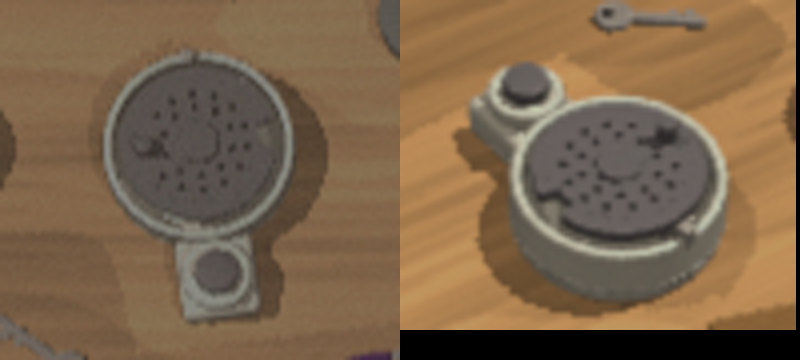

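Request:
send_rows(motion=[-3.3,-3.3,0,0,0,-3.3,-3.3,0,0,0,-3.3,-3.3,0,0,0,-3.3,-3.3,0,0,0,-3.3,-3.3,0,0,0,-3.3,-3.3,0,0,0,-3.3,-3.3,0,0,0,-3.3,-3.3,0,0,0,-3.3,-3.3,0,0,0,-3.3,-3.3,0,0,0,-3.3,-3.3,0,0,0,-3.3,-3.3,0,0,0])

```text
time: 1.3
eef_pos: [0.4769, -0.0835, 0.2248]
tcp_rot: [0.831, -0.556, -0.005, -0.003]
contact_force: [0.7, 0.0, -0.5]
opening: -0.001
```

Request:
send_rows(motion=[-3,-3.2,0,0,0,-3,-3.2,0,0,0,-2,-2.5,0.5,0,0,0,0,0,0,0,0,0,0,0,0])

```text
time: 1.8
eef_pos: [0.5291, 0.0353, 0.2188]
tcp_rot: [0.834, -0.552, -0.006, -0.003]
contact_force: [0.3, -0.4, -0.3]
opening: -0.0
```

```bash
python3 - <<'E'
from h import *
s=ctrl.get_state();print(s['eef_pos'],s['tcp_rot'],s['qpos'])
im,d=shot('wrist','w1')
np.savez('pics/w1p.npz',p=s['eef_pos'],q=s['tcp_rot'])
E
```

```text
[0.52910171 0.03531569 0.21882423] [ 0.83380627 -0.55202032 -0.00581716 -0.00261226] [-0.12949589 -0.01988319  1.93964042  0.01040676  1.23000452  1.03658314]
```

View pics/w1.png

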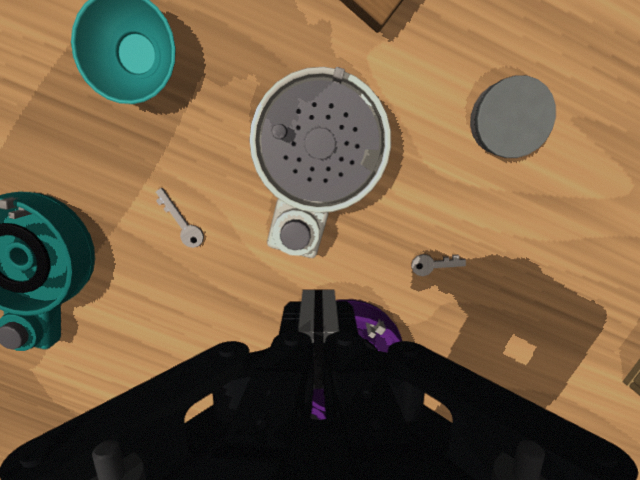

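```bash
python3 - <<'E'
from h import *
z=np.load('pics/w1.npz');im,d=z['im'],z['d'];P=np.load('pics/w1p.npz');pose=(P['p'],P['q'])
a=cv2.resize(im[60:265,240:400],None,fx=2.9,fy=2.9,interpolation=cv2.INTER_CUBIC)
cv2.imwrite('pics/z1.png',a[:,:,::-1])
# tip
a=d[285:345,295:345]; print(np.round(a[::6,::4],3))
for n,u,v in [('boss',320,143),('button',295,234),('post',341,75),('stud',279,131),('notch',366,157)]:
    print(n,d[v,u],onD('wrist',u,v,d[v,u],pose))
# collar profile across button
print([(u,round(onD('wrist',u,234,d[234,u],pose)[2]*1000,1)) for u in range(266,328,2)])
E
```

```text
[[0.391 0.39  0.391 0.392 0.391 0.391 0.391 0.391 0.391 0.392 0.39  0.39
  0.391]
 [0.392 0.393 0.148 0.149 0.149 0.146 0.149 0.148 0.147 0.148 0.393 0.391
  0.392]
 [0.396 0.396 0.143 0.142 0.143 0.143 0.143 0.143 0.143 0.142 0.143 0.395
  0.395]
 [0.147 0.146 0.138 0.138 0.138 0.138 0.139 0.138 0.137 0.139 0.138 0.147
  0.148]
 [0.141 0.142 0.133 0.134 0.134 0.133 0.133 0.133 0.133 0.134 0.132 0.142
  0.142]
 [0.138 0.138 0.131 0.129 0.128 0.131 0.129 0.129 0.129 0.129 0.129 0.137
  0.136]
 [0.132 0.133 0.125 0.125 0.123 0.125 0.125 0.125 0.125 0.124 0.124 0.133
  0.133]
 [0.128 0.121 0.12  0.121 0.12  0.12  0.121 0.121 0.122 0.121 0.121 0.13
  0.129]
 [0.112 0.115 0.115 0.118 0.118 0.118 0.119 0.119 0.118 0.119 0.115 0.115
  0.112]
 [0.108 0.109 0.111 0.112 0.113 0.119 0.119 0.119 0.112 0.112 0.112 0.11
  0.11 ]]
boss 0.3017885 [0.58805071 0.06176389 0.04990513]
button 0.32679915 [0.50711579 0.05158839 0.04754634]
post 0.28943148 [0.64285887 0.06692846 0.04690411]
stud 0.2881116 [0.5842721  0.09514852 0.06171297]
notch 0.3420627 [0.59210151 0.01709752 0.01144921]
[(266, np.float64(1.4)), (268, np.float64(1.4)), (270, np.float64(25.5)), (272, np.float64(26.4)), (274, np.float64(38.8)), (276, np.float64(38.0)), (278, np.float64(39.5)), (280, np.float64(46.2)), (282, np.float64(48.5)), (284, np.float64(48.6)), (286, np.float64(49.7)), (288, np.float64(50.2)), (290, np.float64(49.6)), (292, np.float64(48.8)), (294, np.float64(48.4)), (296, np.float64(48.3)), (298, np.float64(50.1)), (300, np.float64(48.7)), (302, np.float64(49.3)), (304, np.float64(362.4)), (306, np.float64(49.1)), (308, np.float64(48.0)), (310, np.float64(45.9)), (312, np.float64(37.9)), (314, np.float64(38.7)), (316, np.float64(39.4)), (318, np.float64(38.0)), (320, np.float64(26.2)), (322, np.float64(22.7)), (324, np.float64(1.9)), (326, np.float64(1.2))]
```

View pics/z1.png

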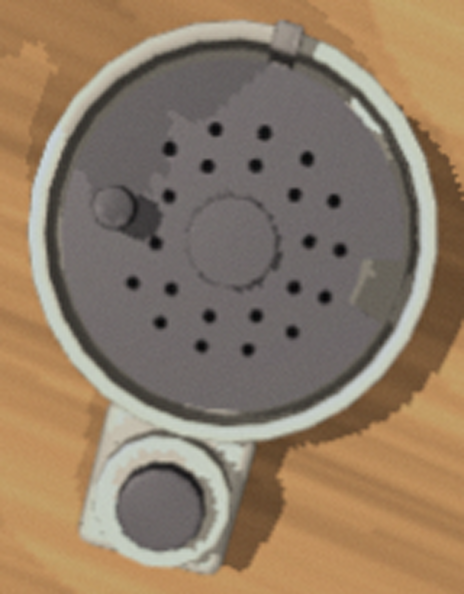

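```bash
python3 - <<'E'
from h import *
P=np.load('pics/w1p.npz');pose=(P['p'],P['q'])
f=lambda x,y:(240+x/2.9,60+y/2.9)
c=onz('wrist',*f(234,241),.049,pose);b=onz('wrist',*f(160,505),.048,pose);po=onz('wrist',*f(288,38),.046,pose);st=onz('wrist',*f(115,204),.060,pose);no=onz('wrist',*f(374,290),.046,pose)
for n,q in dict(b=b,po=po,st=st,no=no).items():
    v=(q-c)[:2];print(n,q[:2],np.linalg.norm(v)*1000,np.degrees(np.arctan2(v[1],v[0])))
print('c',c, 'tool y yaw',)
M=R.from_quat(P['q']).as_matrix();print(M.round(3))
# compare top cam
for n,u,v,z in [('c',240+200/4,210+143/4,.049),('b',240+217/4,210+270/4,.048),('st',240+150/4,210+146/4,.06)]: print(n,onz('top',u,v,z))
E
```

```text
b [0.50718706 0.05141651] 81.57353531173523 -173.10979534718436
po [0.64375525 0.06874557] 56.093257266892735 7.728034839203068
st [0.58486841 0.09503347] 33.99168380044187 95.57636940982819
no [0.59128445 0.0182837 ] 43.03169840630278 -85.85150387874306
c [0.58817146 0.06120265 0.049     ] tool y yaw
[[ 0.39  -0.921 -0.007]
 [-0.921 -0.391  0.011]
 [-0.013  0.002 -1.   ]]
c [0.58316313 0.05766099 0.049     ]
b [0.50271855 0.04758242 0.048     ]
st [0.57936451 0.08837527 0.06      ]
```

Request:
send_rows(motion=[0,0,0,0.11,0,0,0,0,0.11,0,0,0,0,0.1,0,0,0,0,0,0])

```text
time: 2.25
eef_pos: [0.5271, 0.0301, 0.2182]
tcp_rot: [0.729, -0.685, -0.007, -0.001]
contact_force: [0.2, -0.8, 0.0]
opening: 0.004
```

```bash
cat >> h.py <<'E'
def go(x,y,z):
    s=ctrl.get_state();M=R.from_quat(s['tcp_rot']).as_matrix();e=s['eef_pos']
    print('pos',e.round(4),'yaw_y',np.degrees(np.arctan2(M[1,1],M[0,1])).round(1),'tilt',M[:,2].round(4),'F',s['contact_force'].round(1),'t',s['time'],'j',s['qpos'].round(2))
    print('shift cm',(M.T@(np.array([x,y,z])-e)*100).round(2))
E
python3 -c "
from h import *
go(.6118,.0976,.10)"
```

```text
pos [0.5271 0.0301 0.2182] yaw_y -176.5 tilt [-0.0087  0.0101 -0.9999] F [ 0.2 -0.8  0. ] t 2.25 j [-0.14 -0.02  1.94  0.01  1.23  1.37]
shift cm [-6.09 -8.97 11.82]
```

```bash
cat >> h.py <<'E'
def wshot(fn):
    s=ctrl.get_state();im,d=shot('wrist',fn);np.savez(f'pics/{fn}p.npz',p=s['eef_pos'],q=s['tcp_rot']);s2=ctrl.get_state()
    print('moved mm',((s2['eef_pos']-s['eef_pos'])*1000).round(2),s['eef_pos'].round(4),s['dq'].round(4)); return im,d,(s['eef_pos'],s['tcp_rot'])
def crop(fn,x0,y0,x1,y1,f):
    im=np.load(f'pics/{fn}.npz')['im'];a=cv2.resize(im[y0:y1,x0:x1],None,fx=f,fy=f,interpolation=cv2.INTER_CUBIC);cv2.imwrite(f'pics/{fn}z.png',a[:,:,::-1])
E
python3 -c "
from h import *
im,d,pose=wshot('w2')
c=proj('wrist',[.588,.061,.046],pose).astype(int);print(c)
x0,y0=max(c[0]-90,0),max(c[1]-90,0);print(x0,y0);crop('w2',x0,y0,c[0]+90,c[1]+130,2.7)
"
```

```text
moved mm [ 0.03 -0.03  0.01] [0.5271 0.0301 0.2182] [-0.0222 -0.0087  0.0071 -0.0023  0.0008 -0.0324]
[288 143]
198 53
```

View pics/w2z.png

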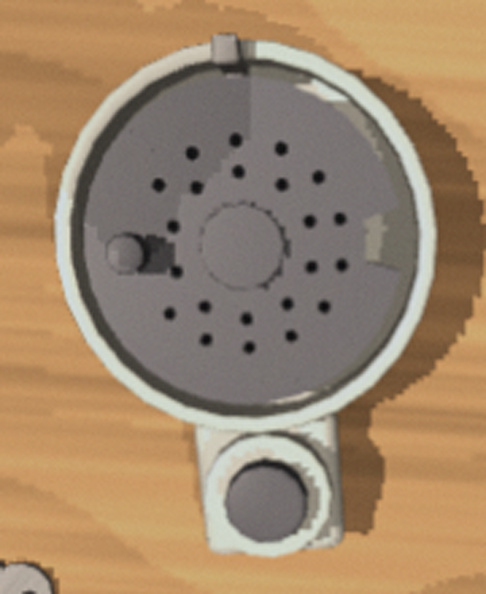

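```bash
cat >> h.py <<'E'
def ana(fn,x0,y0,f,pts,ch=.049,pz={}):
    P=np.load(f'pics/{fn}p.npz');pose=(P['p'],P['q']);out={}
    Z=dict(c=.049,b=.048,po=.046,st=.060,no=.046);Z.update(pz)
    for n,(x,y) in pts.items(): out[n]=onz('wrist',x0+x/f,y0+y/f,Z[n],pose)
    c=out['c']
    for n,q in out.items():
        v=(q-c)[:2];print(n,q[:2].round(4),(np.linalg.norm(v)*1000).round(1),np.degrees(np.arctan2(v[1],v[0])).round(1))
    return out
E
python3 -c "
from h import *
ana('w2',198,53,2.7,dict(c=(243,247),st=(126,252),b=(267,500),po=(226,48),no=(390,238)))
go(.6118,.0976,.10)"
```

```text
c [0.5874 0.0614] 0.0 0.0
st [0.5844 0.095 ] 33.8 95.1
b [0.507  0.0505] 81.1 -172.3
po [0.6439 0.0688] 57.0 7.5
no [0.5927 0.0166] 45.1 -83.2
pos [0.5271 0.0301 0.2182] yaw_y -176.4 tilt [-0.0086  0.01   -0.9999] F [ 0.1  0.3 -0.4] t 2.3 j [-0.14 -0.02  1.94  0.01  1.23  1.36]
shift cm [-6.08 -8.98 11.82]
```

Request:
send_rows(motion=[-2.1,-3,2,0,0,-2,-3,3,0,0,-2,-3,3,0,0,0,0,2,0,0,0,0,0,0,0,0,0,0,0,0])

```text
time: 2.9
eef_pos: [0.617, 0.0938, 0.118]
tcp_rot: [0.73, -0.683, -0.004, -0.002]
contact_force: [-0.1, 0.0, -0.3]
opening: 0.001
```

```bash
python3 -c "
from h import *
go(.6118,.0976,.053)"
```

```text
pos [0.617  0.0938 0.118 ] yaw_y -176.2 tilt [-0.0026  0.0079 -1.    ] F [-0.1  0.  -0.3] t 2.9 j [-0.01  0.29  1.79  0.01  1.06  1.48]
shift cm [-0.36  0.48  6.5 ]
```

Request:
send_rows(motion=[-0.4,0.3,2,0,0,0,0,2,0,0,0,0,1,0,0,0,0,0.5,0,0,0,0,0,0,0])

```text
time: 3.4
eef_pos: [0.6173, 0.0949, 0.0707]
tcp_rot: [0.73, -0.683, 0.001, -0.006]
contact_force: [-0.6, 0.0, 0.5]
opening: 0.003
```

```bash
python3 -c "
from h import *
go(.6118,.0976,.053);wshot('w3')"
```

```text
pos [0.6173 0.0949 0.0707] yaw_y -176.2 tilt [ 0.0105  0.0074 -0.9999] F [-0.6  0.   0.5] t 3.4 j [-0.01  0.35  1.82  0.01  0.97  1.49]
shift cm [-0.3   0.55  1.76]
moved mm [0.52 0.01 0.66] [0.6173 0.0949 0.0707] [-0.0033 -0.0226 -0.0102 -0.0004  0.006  -0.0029]
```

View pics/w3.png

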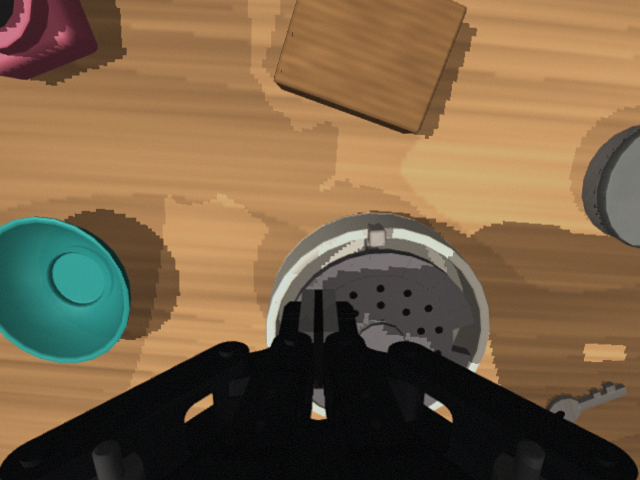

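Request:
send_rows(motion=[-0.3,0.3,0.8,0,0,0,0,0.7,0,0,0,0,0,0,0])

```text
time: 3.75
eef_pos: [0.6162, 0.0979, 0.058]
tcp_rot: [0.73, -0.683, 0.003, -0.008]
contact_force: [-0.5, -0.1, -0.3]
opening: 0.001
```

```bash
python3 -c "
from h import *
go(.6118,.0976,.053)"
```

```text
pos [0.6162 0.0979 0.058 ] yaw_y -176.2 tilt [ 0.0163  0.0074 -0.9998] F [-0.5 -0.1 -0.3] t 3.75 j [-0.01  0.36  1.83  0.01  0.94  1.49]
shift cm [0.   0.45 0.49]
```

Request:
send_rows(motion=[0,0.3,0.3,0,0,0,0.4,0.15,0,0,0,0.4,0,0,0,0,0.4,0,0,0,-0.1,0.28,0,-0.08,0,-0.12,0.28,0,-0.08,0,-0.12,0.28,0,-0.08,0,0,0,0,0,0])

```text
time: 4.55
eef_pos: [0.5912, 0.0997, 0.0537]
tcp_rot: [0.809, -0.587, 0.006, -0.009]
contact_force: [-0.7, 0.4, -0.6]
opening: 0.001
```

```bash
cat >> h.py <<'E'
C=np.array([.588,.0613])
def rel(C=C):
    s=ctrl.get_state();M=R.from_quat(s['tcp_rot']).as_matrix();e=s['eef_pos']
    v=e[:2]-C;th=np.arctan2(v[1],v[0]);yy=np.degrees(np.arctan2(M[1,1],M[0,1]))%360
    print('tcp polar mm/deg',np.hypot(*v)*1000,np.degrees(th),'yaw_y',yy,'=> stud if yaw-90',yy-90,'exp th+26.6',np.degrees(th)+26.6,'z',e[2],'F',s['contact_force'].round(1),s['wrist_torque'].round(2),s['time'])
E
python3 -c "
from h import *
rel()"
```

```text
tcp polar mm/deg 38.54370812940547 85.21598626086532 yaw_y 198.03531537337594 => stud if yaw-90 108.03531537337594 exp th+26.6 111.81598626086532 z 0.053682088584569854 F [-0.7  0.4 -0.6] [ 0.02 -0.03 -0.01] 4.55
```

Request:
send_rows(motion=[-0.12,0.29,0,-0.09,0,-0.12,0.29,0,-0.09,0,-0.12,0.29,0,-0.09,0,-0.12,0.29,0,-0.09,0,-0.12,0.29,0,-0.09,0,-0.12,0.29,0,-0.09,0,0,0,0,0,0])

```text
time: 5.25
eef_pos: [0.573, 0.0976, 0.0548]
tcp_rot: [0.938, -0.347, 0.01, -0.009]
contact_force: [-0.4, 0.8, -0.7]
opening: -0.0
```

```bash
python3 -c "
from h import *
rel();wshot('w4');shot('scene','s4')
crop('s4',280,180,390,260,5)"
```

```text
tcp polar mm/deg 39.30928578991659 112.44940869759017 yaw_y 229.3774553658365 => stud if yaw-90 139.3774553658365 exp th+26.6 139.04940869759017 z 0.05479573707852291 F [-0.4  0.8 -0.7] [-0.03 -0.01 -0.03] 5.25
moved mm [ 0.23 -0.02  0.08] [0.573  0.0976 0.0548] [ 0.0006 -0.0004 -0.0045  0.002  -0.0024  0.0416]
```

View pics/w4.png

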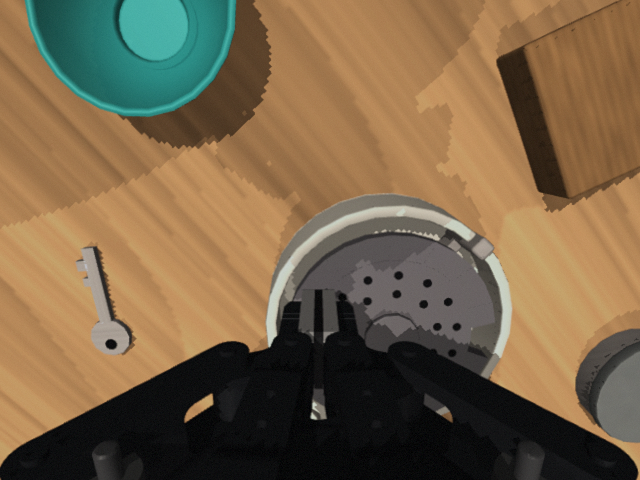

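View pics/s4z.png

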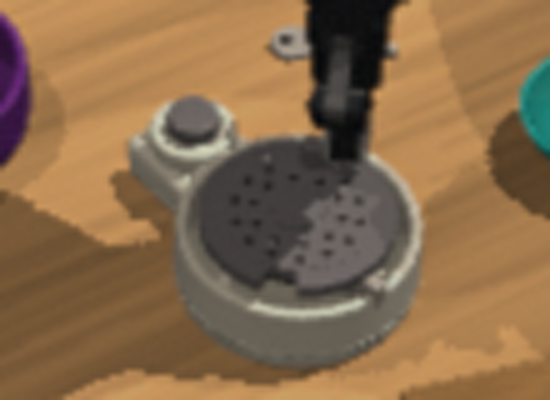

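Request:
send_rows(motion=[-0.1,0.31,0.1,-0.09,0,-0.1,0.31,0,-0.09,0,-0.1,0.31,0,-0.09,0,-0.1,0.31,0,-0.09,0,-0.1,0.31,0,-0.09,0,-0.1,0.31,0,-0.09,0,-0.1,0.31,0,-0.09,0,0,0,0,0,0])

```text
time: 6.15
eef_pos: [0.5585, 0.0836, 0.0545]
tcp_rot: [0.999, -0.038, 0.012, -0.009]
contact_force: [0.3, 0.6, 0.2]
opening: -0.001
```

```bash
python3 -c "
from h import *
rel();wshot('w5');shot('scene','s5')
crop('s5',280,180,390,260,5)"
```

```text
tcp polar mm/deg 36.9951598877514 142.945796277747 yaw_y 265.6037670700641 => stud if yaw-90 175.60376707006412 exp th+26.6 169.545796277747 z 0.054473448707478826 F [0.3 0.6 0.2] [ 0.03  0.02 -0.08] 6.15
moved mm [0.21 0.01 0.09] [0.5585 0.0836 0.0545] [ 0.005   0.0018 -0.0052  0.0033  0.0007  0.0473]
```

View pics/w5.png

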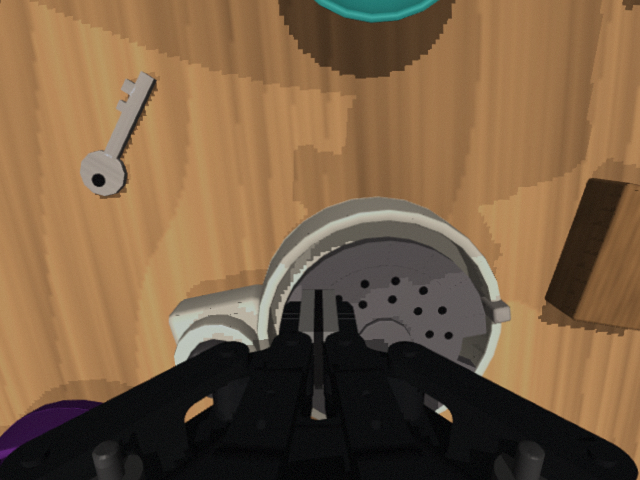

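View pics/s5z.png

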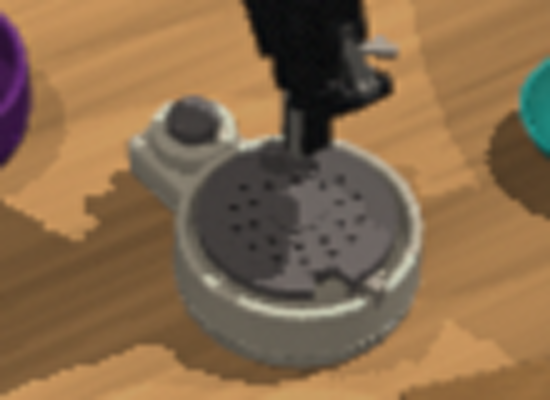

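Request:
send_rows(motion=[-0.1,0.3,0,-0.05,0,-0.1,0.3,0,-0.05,0,0,0,0,0,0])

```text
time: 6.55
eef_pos: [0.5566, 0.0784, 0.0546]
tcp_rot: [1.0, 0.009, 0.012, -0.009]
contact_force: [-0.4, 0.4, -0.3]
opening: -0.002
```

```bash
python3 -c "
from h import *
rel()"
```

```text
tcp polar mm/deg 35.81368277176044 151.39642263317387 yaw_y 271.02740427487197 => stud if yaw-90 181.02740427487197 exp th+26.6 177.99642263317386 z 0.05461312257626155 F [-0.4  0.4 -0.3] [-0.03 -0.   -0.  ] 6.55
```

Request:
send_rows(motion=[0,-0.5,0,0,0,0,0,-3,0,0,0,0,-4,0,0,0,2.5,-3,0,0,-1,4,0,0,0,-1,3,0,0,0,0,0,0,0,0,0,0,0,0,0])

```text
time: 7.35
eef_pos: [0.5366, -0.0139, 0.1578]
tcp_rot: [1.0, 0.003, 0.014, -0.007]
contact_force: [0.5, 0.6, -0.4]
opening: -0.002
```

```bash
python3 -c "
from h import *
rel();im,d,pose=wshot('w6')
c=proj('wrist',[.588,.061,.046],pose).astype(int);print(c)
x0,y0=max(c[0]-120,0),max(c[1]-100,0);print(x0,y0);crop('w6',x0,y0,c[0]+100,c[1]+100,3)
"
```

```text
tcp polar mm/deg 91.07796371797993 -124.32478573322433 yaw_y 270.33099096761055 => stud if yaw-90 180.33099096761055 exp th+26.6 -97.72478573322434 z 0.15776010414236696 F [ 0.5  0.6 -0.4] [-0.   -0.02 -0.02] 7.35
moved mm [ 0.08  0.19 -0.06] [ 0.5366 -0.0139  0.1578] [-0.0176 -0.0058  0.0007 -0.0106 -0.0018  0.0104]
[389 133]
269 33
```

View pics/w6z.png

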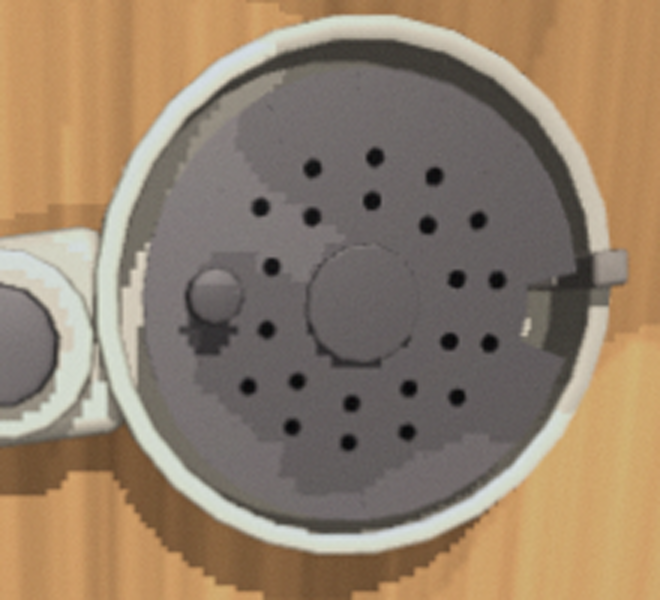

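```bash
python3 -c "
from h import *
ana('w6',269,33,3,dict(c=(362,303),st=(215,294),b=(0,345),po=(611,266),no=(535,318)))
P=np.load('pics/w6p.npz');pose=(P['p'],P['q'])
# depth-based housing axis: use hole pattern symmetric? print hole-pair angles
"

```

```text
c [0.5874 0.0607] 0.0 0.0
st [0.5535 0.0622] 33.9 177.5
b [0.5066 0.0513] 81.3 -173.3
po [0.6445 0.0695] 57.8 8.7
no [0.628  0.0579] 40.8 -4.0
```

Request:
send_rows(motion=[0.5,-4,0,-0.06,0,0.8,-4,2,-0.06,0,0,-2.5,2,0,0,0,0,0,0,0,0,0,0,0,0])

```text
time: 7.9
eef_pos: [0.5464, 0.1, 0.1182]
tcp_rot: [0.998, 0.066, 0.016, -0.006]
contact_force: [0.9, 0.2, 0.1]
opening: 0.001
```

```bash
python3 -c "
from h import *
go(.5525,.090,.0545)"
```

```text
pos [0.5464 0.1    0.1182] yaw_y -82.4 tilt [ 0.0305  0.0145 -0.9994] F [0.9 0.2 0.1] t 7.9 j [-0.01  0.13  1.98  0.02  1.   -0.15]
shift cm [0.27 1.13 6.37]
```

Request:
send_rows(motion=[0.3,0.8,2.5,0,0,0,0,2.5,0,0,0,0,1,0,0,0,0,0,0,0])

```text
time: 8.3
eef_pos: [0.5557, 0.0924, 0.0602]
tcp_rot: [0.998, 0.066, 0.019, -0.006]
contact_force: [0.1, 0.2, -0.2]
opening: -0.001
```

```bash
python3 -c "
from h import *
go(.5525,.090,.0545)"
```

```text
pos [0.5557 0.0924 0.0602] yaw_y -82.5 tilt [ 0.037   0.0137 -0.9992] F [ 0.1  0.2 -0.2] t 8.3 j [-0.02  0.23  1.99  0.02  0.89 -0.16]
shift cm [-0.37  0.2   0.56]
```

Request:
send_rows(motion=[-0.4,0.4,0.4,0,0,-0.1,0.5,0.1,0,0,0,0.4,0,0,0,0,0,0,0,0])

```text
time: 8.7
eef_pos: [0.5547, 0.0769, 0.0583]
tcp_rot: [0.998, 0.065, 0.022, -0.005]
contact_force: [-0.1, 0.5, 0.5]
opening: -0.001
```

```bash
python3 -c "
from h import *
go(.5522,.0729,.0545)"
```

```text
pos [0.5547 0.0769 0.0583] yaw_y -82.5 tilt [ 0.0426  0.0133 -0.999 ] F [-0.1  0.5  0.5] t 8.7 j [-0.05  0.22  2.    0.02  0.87 -0.19]
shift cm [-0.32  0.37  0.37]
```

Request:
send_rows(motion=[0,-0.2,0.25,0,0,-0.2,-0.1,0.25,0,0,-0.1,0,0.1,0,0,0,0,0,0,0])

```text
time: 9.1
eef_pos: [0.5523, 0.0796, 0.0531]
tcp_rot: [0.998, 0.065, 0.023, -0.005]
contact_force: [-0.5, -0.9, -0.0]
opening: -0.002
```

```bash
python3 -c "
from h import *
go(.5522,.0729,.0545)"
```

```text
pos [0.5523 0.0796 0.0531] yaw_y -82.5 tilt [ 0.0453  0.0131 -0.9989] F [-0.5 -0.9 -0. ] t 9.1 j [-0.05  0.23  2.01  0.02  0.86 -0.19]
shift cm [-0.09  0.66 -0.15]
```

Request:
send_rows(motion=[0,0.2,0,0,0,0,0.2,0,0,0,-0.1,0.2,0,0,0,0,0,0,0,0])

```text
time: 9.5
eef_pos: [0.5517, 0.0737, 0.0529]
tcp_rot: [0.998, 0.065, 0.023, -0.006]
contact_force: [-0.5, 0.3, 0.2]
opening: -0.005
```

```bash
python3 -c "
from h import *
go(.5522,.0729,.0545)
shot('scene','s7');crop('s7',280,180,390,260,5)"
```

```text
pos [0.5517 0.0737 0.0529] yaw_y -82.5 tilt [ 0.0442  0.0139 -0.9989] F [-0.5  0.3  0.2] t 9.5 j [-0.06  0.22  2.01  0.02  0.86 -0.2 ]
shift cm [ 0.05  0.09 -0.16]
```

View pics/s7z.png

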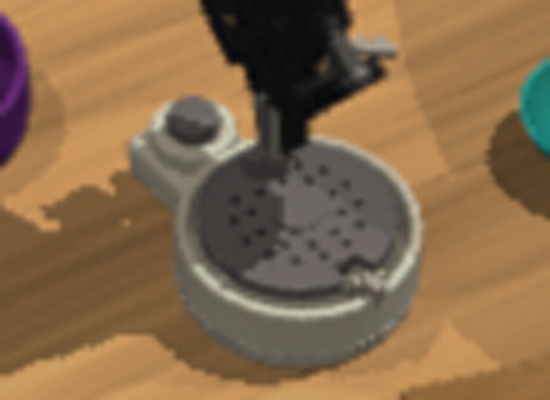

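Request:
send_rows(motion=[0,0.1,0,0,0,0,0,0,0,0,0,-0.5,0,0,0,0,0,-3,0,0,0,0,-4,0,0,0,2.5,-3,0,0,-1,4,0,0,0,-1,3,0,0,0,0,0,0,0,0,0,0,0,0,0])

```text
time: 10.55
eef_pos: [0.5397, -0.0219, 0.1556]
tcp_rot: [0.997, 0.067, 0.024, -0.004]
contact_force: [-0.2, 0.5, -0.4]
opening: 0.0
```

```bash
python3 -c "
from h import *
rel();im,d,pose=wshot('w8')
c=proj('wrist',[.588,.061,.046],pose).astype(int);print(c)
x0,y0=max(c[0]-120,0),max(c[1]-100,0);print(x0,y0);crop('w8',x0,y0,c[0]+100,c[1]+100,3)
"
```

```text
tcp polar mm/deg 96.23218069380242 -120.13452178801349 yaw_y 277.66411000611123 => stud if yaw-90 187.66411000611123 exp th+26.6 -93.53452178801348 z 0.15564890714633595 F [-0.2  0.5 -0.4] [-0.02  0.04  0.01] 10.55
moved mm [ 0.03  0.22 -0.09] [ 0.5397 -0.0219  0.1556] [-0.0206 -0.0055 -0.0028 -0.0107 -0.0034 -0.0024]
[397 130]
277 30
```

View pics/w8z.png

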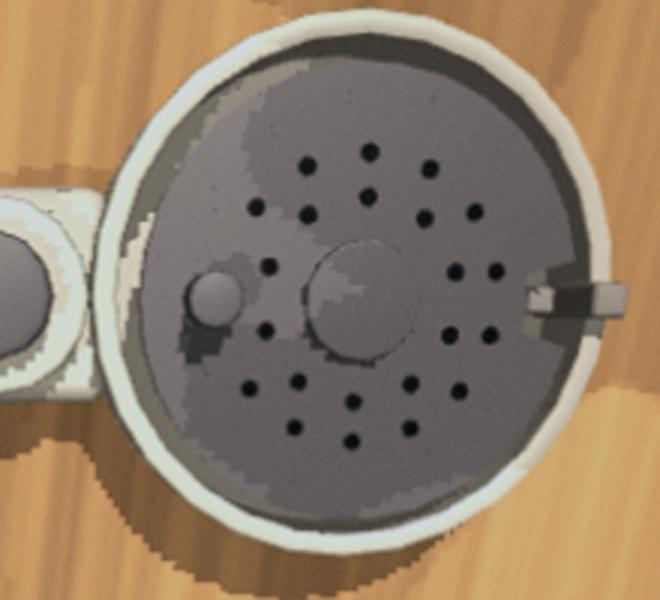

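```bash
python3 -c "
from h import *
o=ana('w8',277,30,3,dict(c=(363,301),st=(215,298),b=(-5,293),po=(611,300),no=(526,302),pin=(541,301)),pz=dict(pin=.037))
v=o['po']-o['b'];print(np.degrees(np.arctan2(v[1],v[0])))
go(.5875,.061,.09)
crop('w8',430,100,500,160,10)"

```

```text
c [0.5875 0.0608] 0.0 0.0
st [0.5534 0.0566] 34.3 -173.0
b [0.507  0.0516] 81.0 -173.5
po [0.6449 0.0691] 58.0 8.3
no [0.6253 0.0659] 38.2 7.7
pin [0.6325 0.0672] 45.5 8.1
7.238136505438979
pos [ 0.5397 -0.0217  0.1556] yaw_y -82.3 tilt [ 0.0466  0.0104 -0.9989] F [-0.1 -0.5 -0.6] t 10.6 j [-0.24  0.04  2.    0.02  1.06 -0.38]
shift cm [ 5.52 -7.53  6.86]
```

View pics/w8z.png

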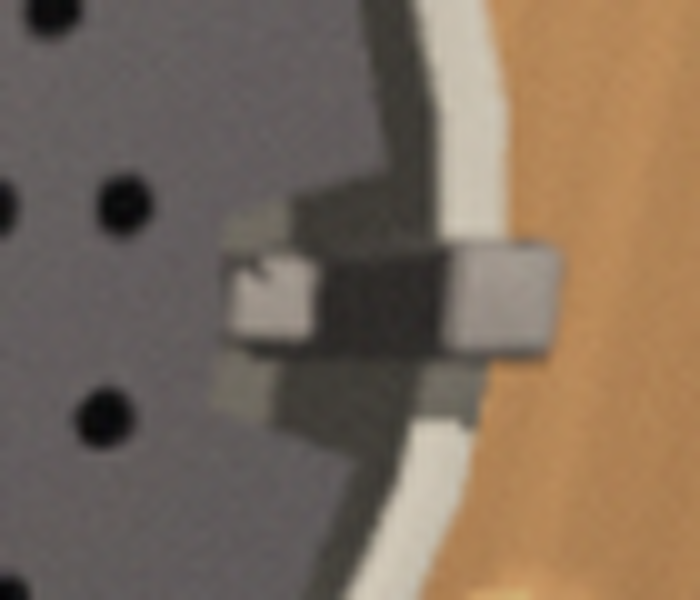

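Request:
send_rows(motion=[1.9,-2.5,0,0,0,1.9,-2.5,1,0,0,1.8,-2.5,2,0,0,0,0,2,0,0,0,0,0,0,0])

```text
time: 11.1
eef_pos: [0.589, 0.0696, 0.1064]
tcp_rot: [0.997, 0.07, 0.024, -0.004]
contact_force: [0.6, 0.5, 0.2]
opening: -0.001
```

```bash
python3 -c "
from h import *
go(.5878,.061,.055)"

```

```text
pos [0.589  0.0696 0.1064] yaw_y -82.0 tilt [ 0.0466  0.0114 -0.9988] F [0.6 0.5 0.2] t 11.1 j [-0.06  0.22  1.9   0.02  0.97 -0.21]
shift cm [-0.49  0.86  5.12]
```

Request:
send_rows(motion=[-0.3,0.6,2,0,0,-0.2,0.2,2,0,0,0,0,0.6,0,0,0,0,0,0,0])

```text
time: 11.5
eef_pos: [0.588, 0.0648, 0.0609]
tcp_rot: [0.997, 0.072, 0.024, -0.004]
contact_force: [-0.2, 1.0, -0.3]
opening: 0.002
```

```bash
python3 -c "
from h import *
go(.5878,.061,.050)"

```

```text
pos [0.588  0.0648 0.0609] yaw_y -81.8 tilt [ 0.0481  0.0122 -0.9988] F [-0.2  1.  -0.3] t 11.5 j [-0.07  0.28  1.93  0.02  0.89 -0.22]
shift cm [-0.13  0.38  1.08]
```

Request:
send_rows(motion=[-0.1,0.4,0.4,0,0,0,0.1,0.3,0,0,0,0,0.1,0,0,0,0,0,0,0])

```text
time: 11.9
eef_pos: [0.5904, 0.0595, 0.0561]
tcp_rot: [0.997, 0.072, 0.027, -0.004]
contact_force: [0.5, 0.4, 0.4]
opening: 0.004
```

```bash
python3 -c "
from h import *
go(.5878,.061,.050)"

```

```text
pos [0.5904 0.0595 0.0561] yaw_y -81.8 tilt [ 0.0537  0.0118 -0.9985] F [0.5 0.4 0.4] t 11.9 j [-0.08  0.29  1.93  0.02  0.87 -0.23]
shift cm [-0.27 -0.18  0.59]
```

Request:
send_rows(motion=[-0.35,-0.15,0.3,0,0,-0.05,0,0.3,0,0,0,0,0,0,0])

```text
time: 12.2
eef_pos: [0.5868, 0.0604, 0.0503]
tcp_rot: [0.997, 0.072, 0.028, -0.004]
contact_force: [-0.4, 0.1, 0.6]
opening: 0.002
```

```bash
python3 -c "
from h import *
go(.5878,.061,.050)"

```

```text
pos [0.5868 0.0604 0.0503] yaw_y -81.8 tilt [ 0.0553  0.0117 -0.9984] F [-0.4  0.1  0.6] t 12.2 j [-0.08  0.29  1.94  0.02  0.86 -0.23]
shift cm [ 0.11 -0.04  0.04]
```

Request:
send_rows(motion=[0,0,0.2,0,0,0,0,0.2,0,0,0,0,0.2,0,0])

```text
time: 12.5
eef_pos: [0.5873, 0.0605, 0.046]
tcp_rot: [0.997, 0.072, 0.027, -0.004]
contact_force: [-2.7, -0.2, 6.7]
opening: -0.003
```

```bash
python3 -c "
from h import *
go(.5878,.061,.042)"

```

```text
pos [0.5873 0.0605 0.046 ] yaw_y -81.7 tilt [ 0.054   0.0114 -0.9985] F [-2.7 -0.2  6.7] t 12.5 j [-0.08  0.3   1.94  0.02  0.85 -0.23]
shift cm [ 0.04 -0.04  0.4 ]
```

Request:
send_rows(motion=[0,0,0.2,0,0,0,0,0.2,0,0,0,0,0.2,0,0])

```text
time: 12.8
eef_pos: [0.5872, 0.0605, 0.042]
tcp_rot: [0.997, 0.072, 0.026, -0.004]
contact_force: [-3.6, 0.2, 9.2]
opening: -0.002
```

```bash
python3 -c "
from h import *
go(.5878,.061,.042)"

```

```text
pos [0.5872 0.0605 0.042 ] yaw_y -81.7 tilt [ 0.0507  0.011  -0.9987] F [-3.6  0.2  9.2] t 12.8 j [-0.08  0.3   1.94  0.02  0.85 -0.23]
shift cm [ 0.06 -0.04  0.  ]
```

Probably at or close to the stop, so I'll press a little further until the force rises firmly.

Request:
send_rows(motion=[0,0,0.25,0,0,0,0,0.25,0,0])

```text
time: 13.0
eef_pos: [0.5874, 0.0605, 0.0418]
tcp_rot: [0.997, 0.073, 0.023, -0.004]
contact_force: [-7.6, -0.7, 16.8]
opening: 0.002
```

```bash
python3 -c "
from h import *
go(.5878,.061,.042)"

```

```text
pos [0.5874 0.0605 0.0418] yaw_y -81.6 tilt [ 0.0456  0.0106 -0.9989] F [-7.6 -0.7 16.8] t 13.0 j [-0.08  0.31  1.93  0.02  0.86 -0.23]
shift cm [ 0.05 -0.04 -0.02]
```

Request:
send_rows(motion=[0,0,-0.5,0,0,0,0,-2,0,0,0,0,-4,0,0,-2,2,-4,0,0,-2,3,0,0,0,-1.5,3,0,0,0,0,0,0,0,0,0,0,0,0,0])

```text
time: 13.8
eef_pos: [0.54, -0.0302, 0.149]
tcp_rot: [0.997, 0.074, 0.025, -0.002]
contact_force: [1.1, -1.1, -0.9]
opening: -0.002
```

```bash
python3 -c "
from h import *
rel();im,d,pose=wshot('w9')
c=proj('wrist',[.588,.061,.046],pose).astype(int);print(c)
x0,y0=max(c[0]-150,0),max(c[1]-100,0);print(x0,y0);crop('w9',x0,y0,c[0]+100,c[1]+100,3)
def hz(u,v): return np.median([onD('wrist',a,b,d[b,a],pose)[2] for a in range(u-1,u+2) for b in range(v-1,v+2)])*1000
C=np.array([.5875,.061])
for r in [0,20,40,45,58.5]:
  o=[]
  for a in np.radians([30,60,90,120,150,220,250,280,310,340]):
    p=proj('wrist',[C[0]+r/1000*np.cos(a),C[1]+r/1000*np.sin(a),.04],pose).round().astype(int); o.append(hz(*p))
  print(r,np.round(o,1),np.median(o).round(1))
"
```

```text
tcp polar mm/deg 103.36019648211108 -117.6832123061611 yaw_y 278.4941787344011 => stud if yaw-90 188.4941787344011 exp th+26.6 -91.0832123061611 z 0.14903490374588765 F [ 1.1 -1.1 -0.9] [-0.02 -0.02  0.03] 13.8
moved mm [ 0.12  0.22 -0.07] [ 0.54   -0.0302  0.149 ] [-0.0237 -0.0086  0.0042 -0.0096 -0.0037 -0.0065]
[403 117]
253 17
0 [43. 43. 43. 43. 43. 43. 43. 43. 43. 43.] 43.0
20 [40.3 39.9 39.9 39.8 40.1 39.7 39.4 40.2 40.  39.9] 39.9
40 [39.8 39.9 39.3 39.5 40.4 40.  39.6 40.1 39.9 39.9] 39.9
45 [40.1 39.7 39.2 39.8 40.2 40.  39.7 39.2 39.9 40.3] 39.8
58.5 [39.9 40.3 39.4 40.3 40.3 38.9 39.7 38.7 40.2 39.3] 39.8
```

View pics/w9z.png

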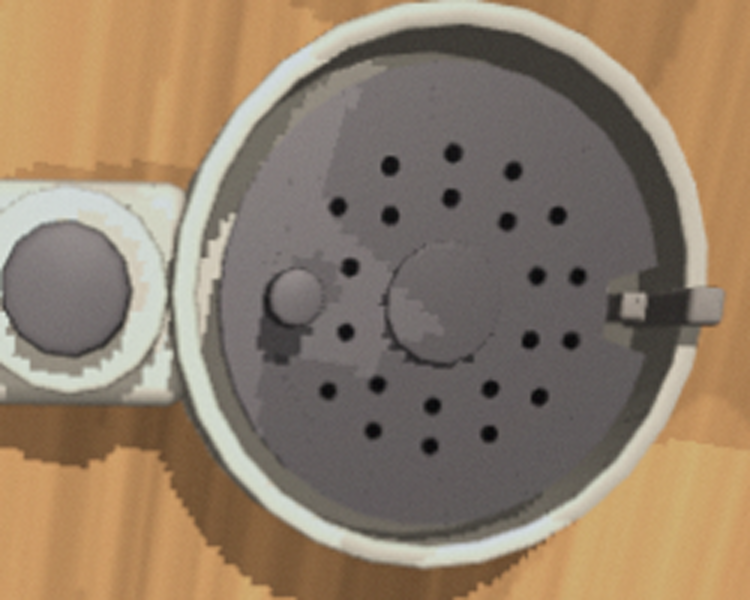

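```bash
python3 -c "
from h import *
o=ana('w9',253,17,3,dict(c=(444,303),b=(67,288),st=(297,297)),pz=dict(c=.042,st=.053))
b=o['b'];go(b[0],b[1],.09);
"
```

```text
c [0.5875 0.0609] 0.0 0.0
b [0.506  0.0513] 82.0 -173.3
st [0.5537 0.0564] 34.1 -172.5
pos [ 0.5401 -0.03    0.149 ] yaw_y -81.5 tilt [ 0.0501  0.0084 -0.9987] F [-0.7  0.3 -0. ] t 13.85 j [-0.25  0.05  2.01  0.02  1.04 -0.41]
shift cm [-2.46 -8.55  5.79]
```

Request:
send_rows(motion=[-0.9,-2.9,0,0,0,-0.8,-2.8,1,0,0,-0.8,-2.8,2,0,0,0,0,2,0,0,0,0,0,0,0])

```text
time: 14.35
eef_pos: [0.5055, 0.0574, 0.0957]
tcp_rot: [0.997, 0.076, 0.026, -0.003]
contact_force: [0.0, -0.2, 0.6]
opening: 0.001
```

```bash
python3 -c "
from h import *
go(.506,.051,.055)"

```

```text
pos [0.5055 0.0574 0.0957] yaw_y -81.2 tilt [ 0.0508  0.0096 -0.9987] F [ 0.  -0.2  0.6] t 14.35 j [-0.09  0.05  2.11  0.02  0.93 -0.26]
shift cm [-0.25  0.65  4.06]
```

Request:
send_rows(motion=[-0.2,0.4,2,0,0,-0.1,0.2,1.4,0,0,0,0,0,0,0,0,0,0,0,0])

```text
time: 14.75
eef_pos: [0.5072, 0.053, 0.062]
tcp_rot: [0.997, 0.078, 0.027, -0.003]
contact_force: [0.3, -0.1, -0.3]
opening: -0.0
```

```bash
python3 -c "
from h import *
go(.506,.051,.0495)"

```

```text
pos [0.5072 0.053  0.062 ] yaw_y -81.1 tilt [ 0.0525  0.0102 -0.9986] F [ 0.3 -0.1 -0.3] t 14.75 j [-0.1   0.11  2.13  0.02  0.85 -0.27]
shift cm [-0.22  0.18  1.24]
```

Request:
send_rows(motion=[-0.2,0.2,0.5,0,0,-0.05,0,0.5,0,0,0,0,0,0,0])

```text
time: 15.05
eef_pos: [0.5074, 0.0502, 0.0535]
tcp_rot: [0.997, 0.077, 0.029, -0.003]
contact_force: [-0.2, 0.8, 0.3]
opening: -0.001
```

```bash
python3 -c "
from h import *
go(.506,.051,.0495)"

```

```text
pos [0.5074 0.0502 0.0535] yaw_y -81.1 tilt [ 0.0565  0.0098 -0.9984] F [-0.2  0.8  0.3] t 15.05 j [-0.11  0.12  2.13  0.02  0.83 -0.28]
shift cm [-0.15 -0.1   0.39]
```

Request:
send_rows(motion=[-0.15,-0.05,0.3,0,0,-0.05,0,0.3,0,0,0,0,0.3,0,0,0,0,0.25,0,0])

```text
time: 15.45
eef_pos: [0.5064, 0.0503, 0.0427]
tcp_rot: [0.997, 0.077, 0.029, -0.003]
contact_force: [-3.3, -0.2, 5.3]
opening: 0.002
```

```bash
python3 -c "
from h import *
go(.506,.051,.042)"

```

```text
pos [0.5064 0.0503 0.0427] yaw_y -81.1 tilt [ 0.0573  0.0095 -0.9983] F [-3.3 -0.2  5.3] t 15.45 j [-0.11  0.14  2.14  0.02  0.81 -0.28]
shift cm [-0.04 -0.08  0.06]
```

Request:
send_rows(motion=[0,0,0.25,0,0,0,0,0.25,0,0,0,0,0.25,0,0])

```text
time: 15.75
eef_pos: [0.5066, 0.0503, 0.0419]
tcp_rot: [0.997, 0.079, 0.024, -0.003]
contact_force: [-10.5, -0.1, 20.3]
opening: -0.004
```

```bash
python3 -c "
from h import *
go(.506,.051,.042)"

```

```text
pos [0.5066 0.0503 0.0419] yaw_y -81.0 tilt [ 0.0476  0.0092 -0.9988] F [-10.5  -0.1  20.3] t 15.75 j [-0.11  0.15  2.13  0.02  0.82 -0.28]
shift cm [-0.05 -0.08 -0.02]
```

The button is on its firm stop (20 N, z = 41.9 mm). Now I'll release it and check.

Request:
send_rows(motion=[0,0,-0.5,0,0,0,0,-1.5,0,0,0,0,-4,0,0,0,3,-4,0,0,0,4,0,0,0,0,3,0,0,0,0,0,0,0,0,0,0,0,0,0])

```text
time: 16.55
eef_pos: [0.5196, -0.0523, 0.146]
tcp_rot: [0.996, 0.08, 0.027, -0.001]
contact_force: [0.8, 1.0, -0.5]
opening: 0.003
```

```bash
python3 -c "
from h import *
rel();im,d,pose=wshot('w10');shot('scene','s10')
def hz(u,v): return np.median([onD('wrist',a,b,d[b,a],pose)[2] for a in range(u-1,u+2) for b in range(v-1,v+2)])*1000
C=np.array([.5875,.061])
for nm,X in [('button',[.506,.051,.048]),('boss',[.5875,.061,.042]),('disc',[.5875,.10,.039]),('disc',[.5875,.022,.039]),('rim',[.5875,.1195,.039]),('rim',[.5875,.0025,.039])]:
  p=proj('wrist',X,pose).round().astype(int); print(nm,p,hz(*p).round(1))
"
```

```text
tcp polar mm/deg 132.61726219750676 -121.0656632640772 yaw_y 279.15127358950065 => stud if yaw-90 189.15127358950065 exp th+26.6 -94.4656632640772 z 0.14604249387212928 F [ 0.8  1.  -0.5] [-0.02 -0.05 -0.01] 16.55
moved mm [0.06 0.2  0.02] [ 0.5196 -0.0523  0.146 ] [-0.0227  0.0047 -0.011  -0.0066 -0.0136 -0.0035]
button [314  81] 48.9
boss [441  88] 43.2
disc [454  24] 39.1
disc [426 150] 39.2
rim [462 -10] 209.6
rim [419 178] 39.9
```

View pics/w10.png

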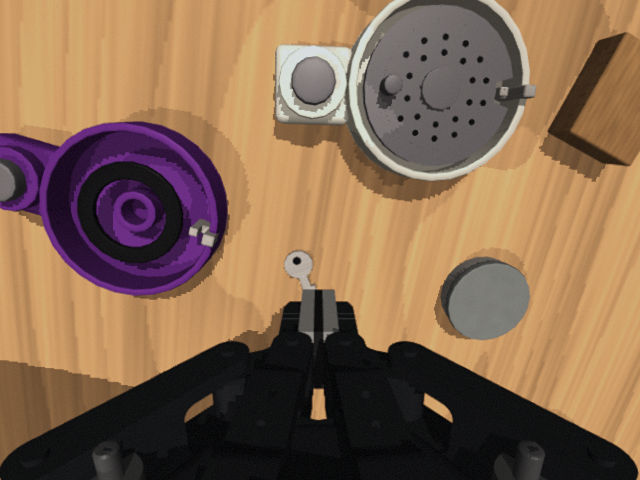

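View pics/s10.png

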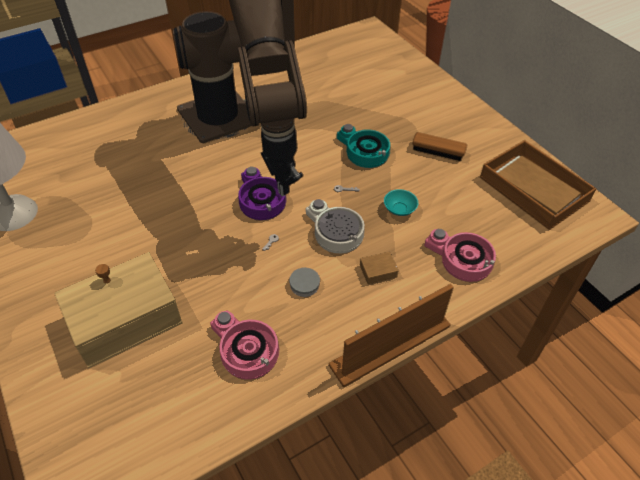

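The button at (314,81) in the wrist view is back up at 48.9 mm. The disc is still flush, with the pin in its notch at (505,92). In the scene view nothing else has moved, and the arm is clear.

```bash
python3 -c "
from h import *
print(workorder.sign_off(), ctrl.get_state()['time'])"
```

```text
the job is handed in; nothing more can be done
the job is handed in; nothing more can be done
```

The job is done and handed in after about 17 s of robot time. I turned the refill disc about 92° by its stud with the shut fingertips until the notch sat over the pin. Then I pressed it home on its boss, and last pressed the start button fully down and let it up.

Last checks:
- **Alignment:** the disc was within about 1° of the pin before the press, and the pin shows inside the notch afterwards.
- **Disc home:** it met a firm stop at fingertip height 41.8 mm under about 17 N. The wrist camera's depth then put the disc and the rim level (39.9 and 39.8 mm). The last, sparser check read 39.1 to 39.2 mm for the disc and 39.9 mm for the rim, which is within the noise.
- **Button:** it reached its stop at 41.9 mm under about 20 N, and was back up at 48.9 mm (nominal 48 mm) afterwards.
- **Surroundings:** the other things look unmoved by eye in the scene view, and the arm was touching nothing at hand-in.

**Disagreements:**
- The top camera placed the freshener about 5 mm from where the wrist camera did. I used the wrist camera, and the contacts agreed with it.
- The tool tilted up to about 3° during the moves. This put sideways forces of about 8 N on the disc and 10 N on the button during the two presses.
- One point of the final rim check fell outside the picture, so I ignored its reading.

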